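# Clamp the glazed plate and inspect it under the loupe

### The arm

A 7-joint arm with a two-finger parallel gripper is mounted at the origin on a cart in front of the work surface, level with it; the furniture and walls round the work are solid. World frame = base frame: x ahead of the robot, y to its left, z up, the work surface at z = 0. Lengths are in m, angles in rad, forces in N, time in s.
With the tool pointing down it reaches from about 0.4 to 0.85 m from the base axis. Payload 10.4 kg.
Tool frame: the origin (TCP) lies on the centre line of the jaws, within the pads' length; the fingertips stand 22 mm ahead of it and the grasp point (between the pads) lies 3 mm ahead of it; z points along the fingers, y is the line along which they close (so a half turn about z gives the same grasp; the last joint's range is limited). The gripper opens to 87 mm and grips with 3 to 60 N. Pads are 19 mm wide; open, the fingers measure 117 mm over their backs; the gripper's body (75 mm by 190 mm) begins 51 mm behind the grasp point.
Start: joints at [1.291, 0.332, -0.065, 1.46, 0.022, 1.35, -0.088], TCP at [0.159, -0.605, 0.245] pointing down, gripper open.
Joint ranges: [-2.6, 2.6], [-0.5, 2.12], [-1.47, 1.34], [0.16, 2.42], [-1.27, 4.41], [0.06, 2.06], [-2.6, 2.6]. Speed limits (rad/s): [2.22, 2.22, 2.79, 2.79, 3.14, 3.14, 3.14].

### API

Orientations are given as a unit quaternion [x, y, z, w].
In Python, from bench import r, viewer, sensors, close_job gives the robot as it stands (r), with the cameras (viewer), the job as plain functions and the readings (sensors).
- The arm moves only by the shell command python3 jog.py 'ROWS' [FORCE]. ROWS is a JSON list of rows, 1 to 12 of them, each of 5 numbers: dx, dy, dz in m, then a turn about the tool's z in rad, then the finger opening in m; each row is the pose to reach, as a shift and turn from the pose commanded when the command began, along the tool's axes at that moment; what a row does not reach only later rows make up. A row lasts 1/10 s, in which the tool goes at most 0.05 m and 0.15 rad, less where a joint would pass 70% of its speed; a pose out of reach is approached as far as the arm can. The fingers move at their own pace and stop on an object; FORCE is the grip in N (left out, the last holds). Time passes only in rows, so rows that do not move let the fingers close. It prints the time, the measured TCP pose, the force, the opening and the grip force at its end.
- sensors.read_state(): the state, without advancing time (a new reading comes with each control period).
- viewer.camera(name): name is "scene" or "side" or "wrist"; returns a dict with "img" (400x640x3 uint8, red, green, blue), "fx", "fy", "cx", "cy" (pixels), "pose" (4x4, takes a point from camera to world coordinates). Camera axes: x right, y down, z forward; pixel columns grow to the right and rows downward; lengths in m; the calibration is good to about 2 mm. The wrist camera is an equidistant fisheye: a pixel r from the principal point sees the ray r / f radians off the axis. A picture is of the moment at which its call begins. There is no depth.
- close_job(): hands the job in; it is judged then, once.
The state is a dict: "time": time; "joint_positions": joint angles; "joint_vel": joint speeds; "joint_torque": joint torques, N m; "ee_pos": TCP position; "eef_rot": TCP orientation; "ft_force": force on the tool from outside, world axes, zero at the start; "torque": the same for the moment, N m; "width": finger opening in m; "grip_force": force on a finger pad.
Only numpy, scipy, OpenCV 4.12 (cv2) and the standard library are available. Lean on these libraries where they do the work, as an engineer would, in place of code of your own. Each camera call takes 0.05 s, during which the arm holds its last target. There are 200 camera calls.

### The job

The small glazed plate is lying in the inspection fixture: swing the fixture's window clamp fully down over it. Then pick up the hand loupe by its handle and hold it level over the plate, with the lens centred above the plate and at the same height as the tip of the pointer on the fixture's post; do not shift the pointer. Finish while still holding the loupe steady there in the gripper, the loupe clear of the fixture.

Things in the scene. Friction and masses are not known exactly. Their poses are not given: they have to be found in the camera images.
- fixture: Inspection fixture, fixed to the bench: aluminium base (x -28 to +92, y -45 to +45 mm of its frame, top 16 mm above the bench) with a square nest, a window clamp and an upright steel post (10 mm thick, at x = +80 mm, 146 mm tall). Origin on the bench under the nest centre, z up; -x, where the clamp's bar comes down, faces roughly the robot.
- plate: Small cream glazed ceramic plate, 23 x 23 x 8 mm, loose in the nest of the fixture (walls 5 mm high, about 1 mm of play). Origin at the centre of its underside, z up; underside 16 mm, top 24 mm above the bench.
- clamp (a joint): Hinge of the window clamp, rad: 0 = fully down (lying flat just above the plate, against its stop), growing as it opens upward; at the start it stands open at 0.9 to 1.35. It is stiff and stays where it is left (under 1 N at the bar moves it).
- clamp_hinge (a point): Middle of the clamp's hinge axis, at x = +36 mm, y = 0, 27 mm above the bench in the fixture's frame. The axis runs along the fixture's y. Its axes are those of the fixture.
- clamp_bar (a point): Centre of the round cross bar at the clamp's free end (12 mm thick, 24 mm long along fixture y), easily pinched by its ends from above. It is at hinge + 86 mm * (-cos(joint) along fixture x, +sin(joint) up); clamp down: x = -50 mm, 27 mm above the bench, in front of the base. The 40 mm wide window frame begins 24 mm from it towards the hinge.
- pointer_tip (a point): Tip of the small horizontal steel pointer that marks the focal height; it sits on the fixture's post, 57 mm beyond the nest centre on the +x side, pointing back to the nest. 95 to 125 mm above the bench, different each time. Its slider is stiff but can be pushed: leave it alone.
- loupe: Hand loupe lying flat on the bench: black handle (80 mm long, 16 mm wide, 20 mm high, flat sides) and a round lens in an aluminium ring (54 mm outside, 14 mm high), roughly 60 to 130 g. Origin on the underside below the grip point of the handle; +x runs along the handle to the lens, z up; the handle spans x = -45 to +35 mm.
- lens (a point): Centre of the loupe's lens, 75 mm ahead of the loupe's origin along its x and 10 mm above its underside (half the height of handle and ring). Axes as the loupe's.

How it is judged:
By the outcome, as a careful person would: the job done as asked, in the order asked, and still so for the second after the job is handed in, while the arm keeps its last pose, push and grip.
It also fails if it takes over 48 s, if anything falls off the work surface, if the arm or the gripper's body presses on something with over 40 N, if the wrist force passes 120 N, or if a joint passes its speed limit or range.

## Working session

There is one attempt and no reset: what is moved stays moved. The work goes in short steps, Python scripts to look and compute and a shell command to move; the robot and the scene stay as the last step left them, time stands still between calls to the robot, and variables do not carry over. Pictures are saved under pics/ and viewed, at most 10 in all, crops included, and the job is handed in when it is done.

```bash
ls; mkdir -p pics; cat > h.py <<'E'
import numpy as np, cv2
from bench import r, viewer, sensors, close_job
from scipy.spatial.transform import Rotation as R
def snap(n,f):
    c=viewer.camera(n); cv2.imwrite('pics/'+f,cv2.cvtColor(c['img'],cv2.COLOR_RGB2BGR))
    np.savez('pics/'+f+'.npz',**{k:np.array(v) for k,v in c.items()}); return c
def ray(c,u,v,fish=False):
    a=(u-c['cx'])/c['fx']; b=(v-c['cy'])/c['fy']
    if fish:
        t=np.hypot(a,b); s=np.sin(t)/max(t,1e-9); d=np.array([a*s,b*s,np.cos(t)])
    else: d=np.array([a,b,1.])
    T=np.array(c['pose']); return T[:3,3],T[:3,:3]@d
def onz(c,u,v,z,fish=False):
    o,d=ray(c,u,v,fish); return o+d*(z-o[2])/d[2]
def tri(*ods):
    A=0;b=0
    for o,d in ods:
        d=d/np.linalg.norm(d);P=np.eye(3)-np.outer(d,d);A=A+P;b=b+P@o
    x=np.linalg.solve(A,b); return x,[np.linalg.norm(np.cross(x-o,d/np.linalg.norm(d))) for o,d in ods]
def proj(c,p):
    T=np.array(c['pose']); q=T[:3,:3].T@(np.array(p)-T[:3,3]); return c['fx']*q[0]/q[2]+c['cx'],c['fy']*q[1]/q[2]+c['cy']
def load(f): return dict(np.load('pics/'+f+'.npz'))
def tool(dw):
    return R.from_quat(sensors.read_state()['eef_rot']).inv().apply(dw)
E
python3 - <<'E'
from h import *
for n in ['scene','side','wrist']:
    c=snap(n,n+'0.png'); print(n,c['fx'],c['cx'],c['cy'],np.round(c['pose'],3).tolist())
s=sensors.read_state();print(s['ee_pos'],s['eef_rot'],R.from_quat(s['eef_rot']).as_matrix().round(3),s['time'])
E
```

```text
bench.py
jog.py
pics
scene 473.42919384778276 324.2958341736019 205.47779272686503 [[-0.581, -0.589, 0.562, 0.046], [-0.814, 0.415, -0.407, 0.477], [0.006, -0.694, -0.72, 0.701], [0.0, 0.0, 0.0, 1.0]]
side 440.62326102716503 319.32247698061514 202.7899891175857 [[0.983, -0.071, 0.171, 0.383], [-0.185, -0.388, 0.903, -0.626], [0.002, -0.919, -0.394, 0.425], [0.0, 0.0, 0.0, 1.0]]
wrist 309.70691628693146 317.77158925887045 201.32112013915724 [[0.254, -0.936, -0.244, 0.225], [-0.967, -0.246, -0.064, -0.588], [-0.001, 0.253, -0.968, 0.384], [0.0, 0.0, 0.0, 1.0]]
[ 0.1586651  -0.60426497  0.24396401] [ 9.91767053e-01  1.28054108e-01 -8.73337588e-05 -4.99568502e-04] [[ 0.967  0.254 -0.   ]
 [ 0.254 -0.967  0.001]
 [-0.    -0.001 -1.   ]] 0.15
```

View pics/scene0.png

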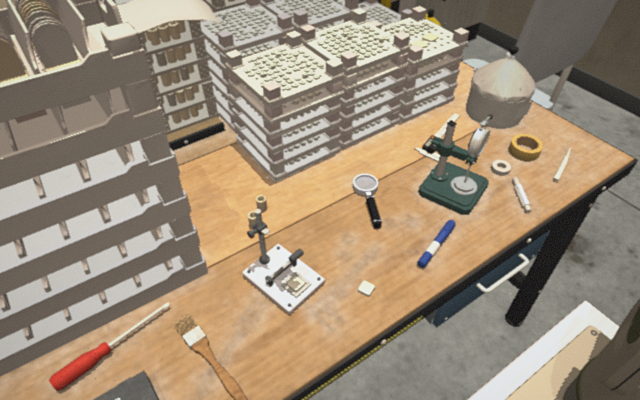

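View pics/side0.png

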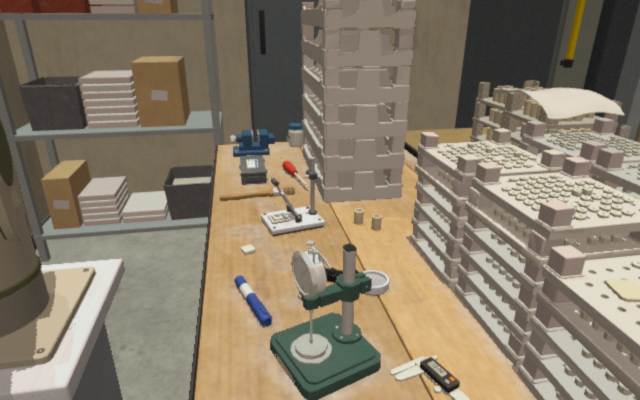

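Scene view: the fixture is near (285,277), with its clamp standing open and the post at (262,240). The loupe handle is at (374,212) and the lens at (365,185). In the side view the fixture is at (293,215) and the lens at (374,283). I'll zoom in on these.

```bash
python3 - <<'E'
import cv2,numpy as np
a=cv2.imread('pics/scene0.png');b=cv2.imread('pics/side0.png')
def z(i,x,y,w,h,k): return cv2.resize(i[y:y+h,x:x+w],None,fx=k,fy=k,interpolation=cv2.INTER_CUBIC)
m=np.zeros((600,800,3),np.uint8)
m[:600,:500]=z(a,235,190,100,120,5)
m[:380,500:800]=z(b,260,155,75,95,4)
m[390:590,500:800]=z(a,340,165,60,40,5) if 0 else z(a,330,168,75,50,4)
cv2.imwrite('pics/m0.png',m)
E
```

```text
(no output)
```

View pics/m0.png

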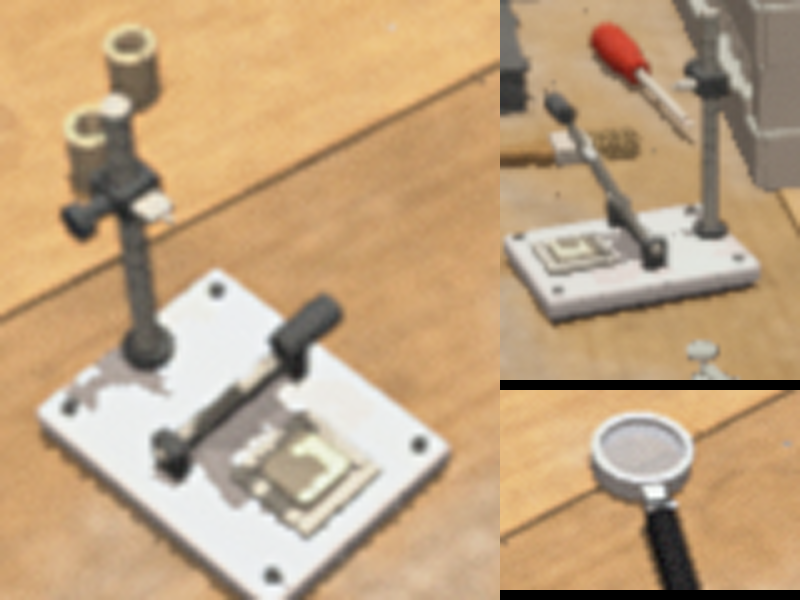

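The montage shows the base's four screws, the bar at scene (296.6,257) and side (275,181.8), and the pointer tip near scene (269.4,233) and side (305.8,175).

```bash
python3 - <<'E'
from h import *
a=load('scene0.png');b=load('side0.png')
S=lambda u,v:(u/5+235,v/5+190)
D=lambda u,v:((u-500)/4+260,v/4+155)
sc=[onz(a,*S(*p),.016) for p in [(217,290),(420,444),(273,575),(69,406)]]
print('screws scene',np.round(sc,4).tolist(), np.mean(sc,0).round(4))
sd=[onz(b,*D(*p),.016) for p in [(517,236),(558,290),(738,258),(690,210)]]
print('screws side',np.round(sd,4).tolist(),np.mean(sd,0).round(4))
def T(p,q): print(*tri(ray(a,*S(*p)),ray(b,*D(*q))))
T((308,335),(560,107))
T((172,215),(684,80)); T((127,195),(707,78)); T((118,105),(708,20))
print('loupe', onz(a,365,185,.014), 'handle far/near', onz(a,370,199,.02),onz(a,376,223,.02),'lens side',onz(b,374,283,.014))
# mask handle
g=cv2.cvtColor(a['img'],cv2.COLOR_RGB2HSV)[...,2]; m=np.zeros_like(g); m[192:232,355:395]=(g[192:232,355:395]<75)
n,l,st,ce=cv2.connectedComponentsWithStats(m);k=1+st[1:,4].argmax();print(st[k],ce[k],onz(a,*ce[k],.012))
E
```

```text
screws scene [[0.541, 0.2223, 0.016], [0.4414, 0.2006, 0.016], [0.4264, 0.271, 0.016], [0.5264, 0.2927, 0.016]] [0.4838 0.2466 0.016 ]
screws side [[0.4286, 0.2709, 0.016], [0.4448, 0.1996, 0.016], [0.5441, 0.2209, 0.016], [0.5288, 0.2889, 0.016]] [0.4866 0.2451 0.016 ]
[0.45055324 0.23953978 0.10080465] [np.float64(0.0026535333998969125), np.float64(0.0026535333998969376)]
[0.51675703 0.25072878 0.10633022] [np.float64(0.004324677479395741), np.float64(0.0043246774793956845)]
[0.53184376 0.25819047 0.10501963] [np.float64(0.0026088793756120516), np.float64(0.002608879375612143)]
[0.53427032 0.2545522  0.14075755] [np.float64(0.0004570074273393572), np.float64(0.00045700742733926423)]
loupe [ 0.58196668 -0.01641597  0.014     ] handle far/near [0.53938935 0.00548739 0.02      ] [0.48212976 0.0374698  0.02      ] lens side [ 0.58838269 -0.03288387  0.014     ]
[367 197  14  32 226] [373.11504425 212.23451327] [0.51277205 0.01849875 0.012     ]
```

```bash
python3 - <<'E'
from h import *
a=load('scene0.png');b=load('side0.png')
print('stand base',onz(a,455,188,0),'top',tri(ray(a,447,123),ray(b,349,247)),'lens',tri(ray(a,480,139),ray(b,308,273)))
print('lamp bottom at z',[onz(a,500,120,z).round(2) for z in (0.1,.3,.5)])
print('cups rack edge',onz(a,270,178,0),onz(a,465,75,0))
T=lambda x,y,z:np.round(tool(np.array([x,y,z])-sensors.read_state()['ee_pos']),3)
print(T(.35,-.35,.35),T(.42,-.15,.40),T(.44,.06,.36))
E
```

```text
stand base [ 0.47481823 -0.17811534  0.        ] top (array([ 0.51279534, -0.15203491,  0.15582302]), [np.float64(0.0019580922714849793), np.float64(0.0019580922714849914)]) lens (array([ 0.45410905, -0.18300608,  0.14236517]), [np.float64(0.0005084640488931619), np.float64(0.0005084640488932146)])
lamp bottom at z [array([ 0.51, -0.32,  0.1 ]), array([ 0.35, -0.05,  0.3 ]), array([0.2 , 0.21, 0.5 ])]
cups rack edge [0.72918004 0.12887523 0.        ] [ 0.78039306 -0.53869631  0.        ]
[ 0.25  -0.197 -0.106] [ 0.368 -0.373 -0.156] [ 0.441 -0.571 -0.115]
```

```bash
python3 - <<'E'
from h import *
a=load('scene0.png')
for p in [(.159,-.605,.245),(.159,-.605,.4),(.1,-.3,.5),(.383,-.626,.425)]: print(p,proj(a,p))
E
```

```text
(0.159, -0.605, 0.245) (np.float64(786.3533486551739), np.float64(92.51639742061771))
(0.159, -0.605, 0.4) (np.float64(858.5802557606823), np.float64(4.3169957374052785))
(0.1, -0.3, 0.5) (np.float64(902.2747306638696), np.float64(-1.085905919358396))
(0.383, -0.626, 0.425) (np.float64(720.3530296380281), np.float64(-57.0176136142953))
```

View pics/wrist0.png

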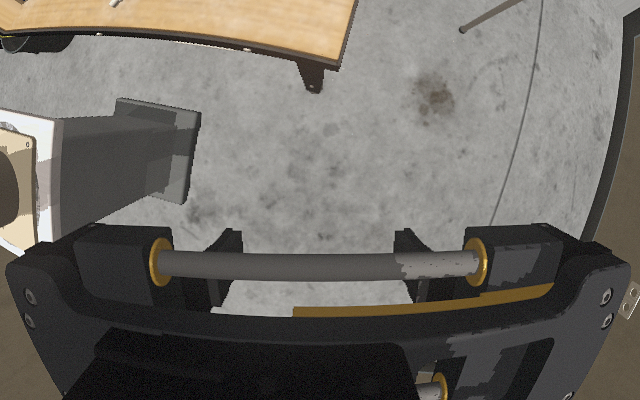

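The wrist view shows the bench edge at the top left and nothing near the tool. I'll start along a route that stays close to the robot.

```bash
python3 jog.py '[[0.03,-0.03,-0.04,0,0.087],[0.06,-0.06,-0.08,0,0.087],[0.10,-0.09,-0.106,0,0.087],[0.14,-0.12,-0.106,0,0.087],[0.18,-0.155,-0.106,0,0.087],[0.188,-0.161,-0.106,0,0.087]]'
python3 - <<'E'
from h import *
snap('wrist','w1.png')
E
```

```text
time: 0.75
ee_pos: [0.3019, -0.398, 0.3512]
eef_rot: [0.992, 0.13, 0.0, 0.0]
ft_force: [0.5, 0.4, -0.3]
width: 0.0868
grip_force: 0.0
```

View pics/w1.png

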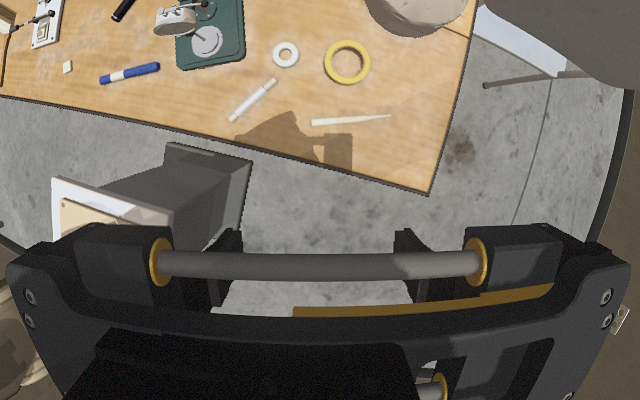

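The lamp is at the top right (410,15), away from my route. The fixture is visible at the top left.

```bash
python3 jog.py '[[0.037,-0.035,-0.01,0,0.087],[0.075,-0.07,-0.02,0,0.087],[0.11,-0.105,-0.03,0,0.087],[0.15,-0.14,-0.04,0,0.087],[0.18,-0.18,-0.05,0,0.087],[0.195,-0.225,-0.05,0,0.087],[0.21,-0.27,-0.04,0,0.087],[0.22,-0.315,-0.03,0,0.087],[0.235,-0.36,-0.02,0.03,0.087],[0.25,-0.408,-0.01,0.046,0.087],[0.25,-0.408,-0.01,0.046,0.087]]'
python3 - <<'E'
from h import *
snap('wrist','w2.png')
E
```

```text
time: 1.9
ee_pos: [0.4368, 0.0635, 0.3598]
eef_rot: [0.994, 0.109, -0.0, -0.0]
ft_force: [-1.4, -1.3, 0.8]
width: 0.0869
grip_force: 0.0
```

View pics/w2.png

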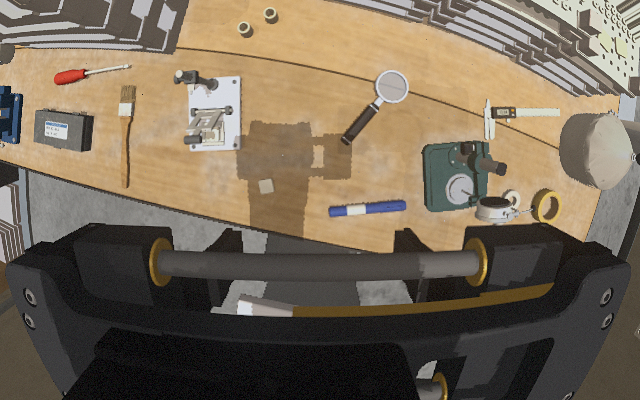

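The loupe is clear, with its lens at (392,86) and its handle running from (378,103) to (344,141). The fixture is at (213,113), with the bar near (193,139).

```bash
cat >> h.py <<'E'
def handle(c,box,fish,z=.020,thr=60,zl=.014):
    x0,y0,x1,y1=box; g=cv2.cvtColor(c['img'],cv2.COLOR_RGB2HSV)[...,2]; m=np.zeros_like(g); m[y0:y1,x0:x1]=g[y0:y1,x0:x1]<thr
    n,l,st,ce=cv2.connectedComponentsWithStats(m);k=1+st[1:,4].argmax();v,u=np.nonzero(l==k)
    P=np.array([onz(c,a,b,z,fish)[:2] for a,b in zip(u,v)]); q=cv2.minAreaRect(P.astype(np.float32)*1000)
    return st[k],q
E
python3 - <<'E'
from h import *
w=load('w2.png');a=load('scene0.png');b=load('side0.png')
print(handle(w,(335,95,385,150),1)); print(handle(a,(355,192,395,232),0))
print('lens',onz(w,392,86,.014,1),'handle ends',onz(w,377,105,.02,1),onz(w,346,141,.02,1))
# lens ellipse by brightness in scene/wrist
for c,box,f in ((w,(365,60,420,108),1),(a,(345,168,385,200),0)):
    x0,y0,x1,y1=box; h=cv2.cvtColor(c['img'][y0:y1,x0:x1],cv2.COLOR_RGB2HSV); m=((h[...,1]<50)&(h[...,2]>100)).astype(np.uint8)
    k=max(cv2.findContours(m,cv2.RETR_EXTERNAL,cv2.CHAIN_APPROX_NONE)[0],key=cv2.contourArea).reshape(-1,2)+[x0,y0]
    P=np.array([onz(c,*p,.014,f)[:2] for p in k],np.float32)*1000
    print(cv2.minEnclosingCircle(P),cv2.minAreaRect(P))
S=lambda u,v:(u/5+235,v/5+190)
D=lambda u,v:((u-500)/4+260,v/4+155)
print('bar',tri(ray(a,*S(308,335)),ray(b,*D(560,107)),ray(w,194,139,1)))
big=cv2.resize(w['img'][60:160,165:255],None,fx=6,fy=6,interpolation=cv2.INTER_CUBIC)
cv2.imwrite('pics/w2c.png',cv2.cvtColor(big,cv2.COLOR_RGB2BGR))
E
```

```text
(array([344, 127,   8,  12,  19], dtype=int32), ((499.35479736328125, 27.733919143676758), (9.028725624084473, 16.7275447845459), 76.61927032470703))
(array([367, 198,  14,  30, 203], dtype=int32), ((507.4793395996094, 23.627338409423828), (15.245100975036621, 79.50796508789062), 63.20783996582031))
lens [ 0.58777253 -0.02315518  0.014     ] handle ends [ 0.55099877 -0.00550127  0.02      ] [0.48455011 0.02875003 0.02      ]
((581.302490234375, -19.574691772460938), 34.14150619506836) ((585.4880981445312, -19.269718170166016), (53.937191009521484, 62.63287353515625), 28.920351028442383)
((580.436279296875, -17.42172622680664), 37.15195083618164) ((581.440185546875, -16.42694091796875), (51.158058166503906, 70.53125), 52.0816764831543)
bar (array([0.45045693, 0.23858805, 0.10061477]), [np.float64(0.002500182470020154), np.float64(0.002981266783947459), np.float64(0.0011186186533660401)])
```

View pics/w2c.png

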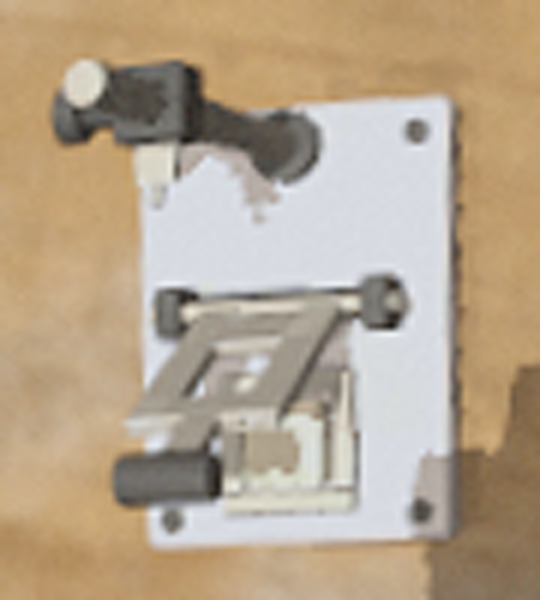

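In the crop the pointer tip is at (160,200), the bar centre at (167,478) and the screws at (417,130), (422,512) and (172,520).

```bash
python3 - <<'E'
from h import *
w=load('w2.png');a=load('scene0.png');b=load('side0.png')
W=lambda u,v:(u/6+165,v/6+60)
S=lambda u,v:(u/5+235,v/5+190)
D=lambda u,v:((u-500)/4+260,v/4+155)
for p in [(417,130),(422,512),(172,520)]: print(onz(w,*W(*p),.016,1).round(4))
bar=tri(ray(a,*S(308,335)),ray(b,*D(560,107)),ray(w,*W(167,478),1));print('bar',bar)
print('ptr',tri(ray(a,*S(172,215)),ray(b,*D(684,80)),ray(w,*W(160,202),1)))
yaw=np.radians(12.1);M=R.from_euler('z',yaw); O=np.array([.4545,.2388,0])
print('bar fix',M.inv().apply(bar[0]-O), 'angle',np.arctan2(bar[0][2]-.027,.036-M.inv().apply(bar[0]-O)[0]))
s=sensors.read_state(); Rt=R.from_quat(s['eef_rot']); print(Rt.as_euler('xyz',True),s['ee_pos'])
E
```

```text
[0.5415 0.2205 0.016 ]
[0.4414 0.1986 0.016 ]
[0.4263 0.2698 0.016 ]
bar (array([0.44996731, 0.2392275 , 0.1010176 ]), [np.float64(0.0022642165020346663), np.float64(0.0031008822002347334), np.float64(0.0010069969071370914)])
ptr (array([0.51416688, 0.2503107 , 0.10713186]), [np.float64(0.0028325304370974123), np.float64(0.006269371362676812), np.float64(0.00387551084630843)])
bar fix [-0.00434238  0.00136814  0.1010176 ] angle 1.071770961290535
[1.79997433e+02 3.11414814e-02 1.24196996e+01] [0.43729024 0.0602689  0.3601261 ]
```

```bash
python3 jog.py '[[0.012,-0.045,0.02,0,0.087],[0.025,-0.09,0.05,0,0.087],[0.037,-0.13,0.09,0,0.087],[0.05,-0.171,0.12,0,0.087],[0.05,-0.171,0.16,0,0.087],[0.05,-0.171,0.18,0,0.087],[0.05,-0.171,0.18,0,0.087]]'
python3 - <<'E'
from h import *
s=sensors.read_state();print(s['ee_pos'],s['eef_rot']); b=snap('side','s3.png');a=snap('scene','c3.png');w=snap('wrist','w3.png')
m=np.zeros((600,800,3),np.uint8)
m[:400,:400]=cv2.resize(b['img'][140:240,250:350],(400,400),interpolation=cv2.INTER_CUBIC)
m[:400,400:800]=cv2.resize(a['img'][180:310,225:355],(400,400),interpolation=cv2.INTER_CUBIC)
m[400:,:320]=cv2.resize(w['img'],(320,200))
cv2.imwrite('pics/m3.png',m[...,::-1])
E
```

```text
time: 2.65
ee_pos: [0.4499, 0.233, 0.1773]
eef_rot: [0.994, 0.105, -0.003, 0.001]
ft_force: [0.4, -1.2, 0.7]
width: 0.0871
grip_force: 0.0
[0.44989732 0.23295432 0.17734603] [ 9.94460996e-01  1.05061949e-01 -2.99229172e-03  6.00546632e-04]
```

View pics/m3.png

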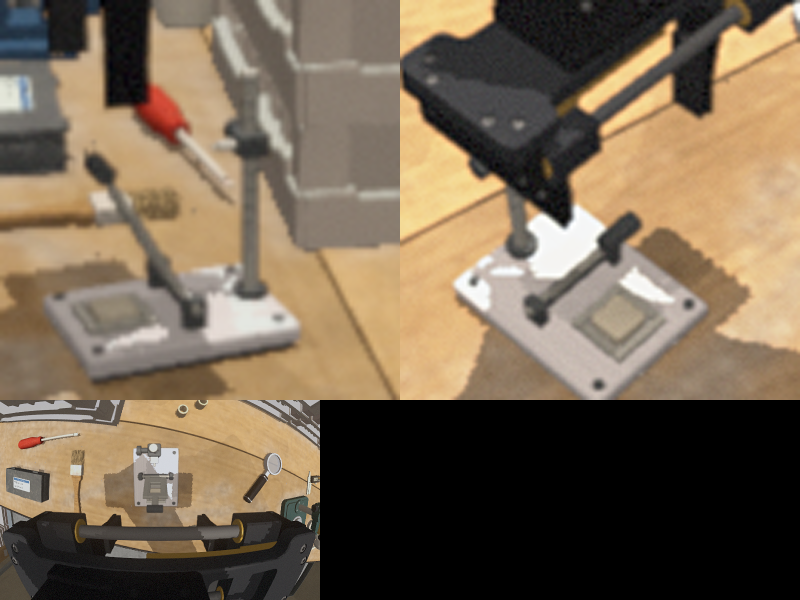

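The montage shows the jaws straddling the bar from above, and the bar is at side (274.5,181). I'll go down and pinch it.

```bash
python3 jog.py '[[0,0,0.04,0,0.087],[0,0,0.075,0,0.087],[0,0,0.075,0,0.06],[0,0,0.075,0,0.03],[0,0,0.075,0,0.015],[0,0,0.075,0,0.015],[0,0,0.075,0,0.015],[0,0,0.075,0,0.015]]' 12
```

```text
time: 3.6
ee_pos: [0.4513, 0.2348, 0.1062]
eef_rot: [0.994, 0.105, 0.001, 0.0]
ft_force: [0.2, 0.1, -0.3]
width: 0.0469
grip_force: 0.0
```

```bash
python3 jog.py '[[-0.001,-0.003,0,0,0.015],[-0.001,-0.003,0,0,0.015],[-0.001,-0.003,0,0,0.015],[-0.001,-0.003,0,0,0.015],[-0.001,-0.003,0,0,0.015],[-0.001,-0.003,0,0,0.015]]' 12
```

```text
time: 4.2
ee_pos: [0.4489, 0.2393, 0.1057]
eef_rot: [0.994, 0.106, 0.0, -0.001]
ft_force: [-0.9, 7.1, -0.9]
width: 0.0237
grip_force: 12.0
```

```bash
python3 jog.py '[[-0.005,-0.0015,0.003,0,0.015],[-0.0099,-0.0015,0.0061,0,0.015],[-0.0198,-0.0015,0.0144,0,0.015],[-0.0283,-0.0015,0.024,0,0.015],[-0.0353,-0.0015,0.0348,0,0.015],[-0.0406,-0.0015,0.0465,0,0.015],[-0.0441,-0.0015,0.0589,0,0.015],[-0.0454,-0.0015,0.0674,0,0.015],[-0.0458,-0.0015,0.074,0,0.015],[-0.0458,-0.0015,0.077,0,0.015],[-0.0458,-0.0015,0.078,0,0.015],[-0.0458,-0.0015,0.078,0,0.015]]'
```

```text
time: 5.4
ee_pos: [0.4036, 0.2298, 0.0276]
eef_rot: [0.994, 0.106, 0.0, -0.0]
ft_force: [-2.8, 1.7, 13.0]
width: 0.0235
grip_force: 12.0
```

```bash
python3 jog.py '[[0,0,-0.001,0,0.06],[0,0,-0.001,0,0.06],[0,0,-0.001,0,0.06],[0,0,-0.001,0,0.06],[0,0,-0.001,0,0.07],[0,0,-0.001,0,0.087],[0,0,-0.02,0,0.087],[0,0,-0.06,0,0.087],[0,0,-0.10,0,0.087],[0,0,-0.14,0,0.087]]' && python3 jog.py '[[0,0,-0.03,0,0.087],[0,0.03,-0.07,0.15,0.087],[0,0.07,-0.1,0.3,0.087],[0.005,0.11,-0.13,0.45,0.087],[0.005,0.15,-0.13,0.6,0.087],[0.005,0.19,-0.13,0.69,0.087],[0.005,0.19,-0.13,0.69,0.087]]'
python3 - <<'E'
from h import *
w=snap('wrist','w4.png');b=snap('side','s4.png');a=snap('scene','c4.png')
m=np.zeros((600,800,3),np.uint8)
m[:320,:320]=cv2.resize(b['img'][150:230,250:330],(320,320),interpolation=cv2.INTER_CUBIC)
m[:320,320:640]=cv2.resize(a['img'][195:315,230:350],(320,320),interpolation=cv2.INTER_CUBIC)
m[320:,:448]=cv2.resize(w['img'],(448,280))
cv2.imwrite('pics/m4.png',m[...,::-1])
E
```

```text
time: 6.4
ee_pos: [0.4038, 0.2294, 0.1688]
eef_rot: [0.994, 0.105, -0.0, -0.0]
ft_force: [1.9, -0.7, 0.3]
width: 0.086
grip_force: 0.0
time: 7.1
ee_pos: [0.4496, 0.0389, 0.2972]
eef_rot: [0.97, -0.243, -0.0, 0.001]
ft_force: [0.2, 0.3, -0.6]
width: 0.0872
grip_force: 0.0
```

View pics/m4.png

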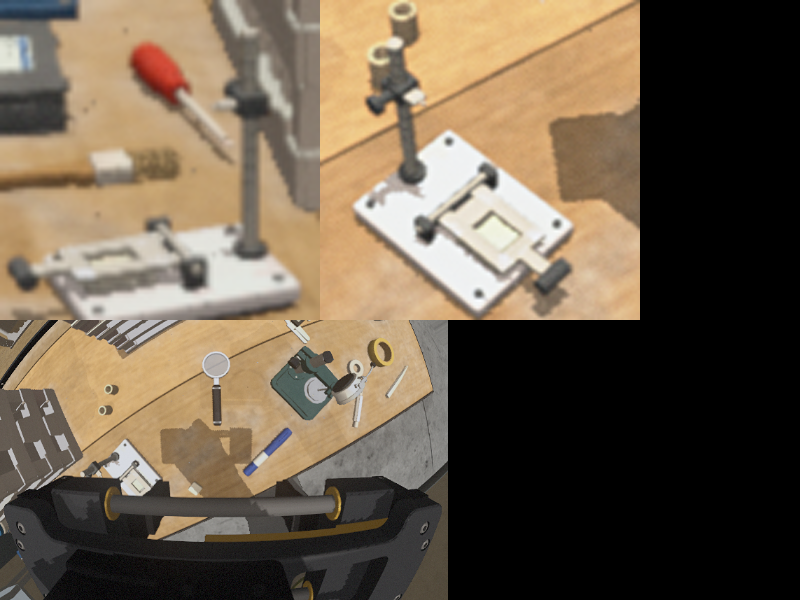

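The clamp now lies flat and down in both views. In wrist pixels the loupe's lens is near (309,63) and its handle near (310,121), and the pointer tip is at side (304.5,175.8) and scene (269.8,232.1).

```bash
python3 - <<'E'
from h import *
w=load('w4.png');a=load('c4.png');b=load('s4.png')
g=cv2.cvtColor(w['img'],cv2.COLOR_RGB2HSV)
print(handle(w,(290,85,335,160),1,thr=75))
P=[]
for v in range(100,150,4):
    row=g[v,295:330,2]; u=np.nonzero(row<90)[0]+295; P.append((v,u.min() if len(u) else 0,u.max() if len(u) else 0))
print(P)
col=g[80:165,310]; print('col V',col[:,2].tolist())
x0,y0,x1,y1=285,35,335,92; h=g[y0:y1,x0:x1]; m=((h[...,1]<70)&(h[...,2]>90)).astype(np.uint8)
k=max(cv2.findContours(m,cv2.RETR_EXTERNAL,cv2.CHAIN_APPROX_NONE)[0],key=cv2.contourArea).reshape(-1,2)+[x0,y0]
Q=np.array([onz(w,*p,.012,1)[:2] for p in k],np.float32)*1000
print('lens blob',cv2.minEnclosingCircle(Q),cv2.fitEllipse(Q),k.min(0),k.max(0))
def zfit(c,px,xy):
    o,d=ray(c,*px); # vertical line through xy
    A=np.c_[d,[0,0,-1]]; s=np.linalg.lstsq(A,np.r_[xy,0]-o,rcond=None)[0]; p=o+d*s[0]; return s[1],p[:2]-xy
O=np.array([.4532,.2389]);e=np.array([.9778,.2096])
for n,c,f in (('side',b,lambda u,v:(250+u/4,150+v/4)),('scene',a,lambda u,v:((u-320)*.375+230,v*.375+195))):
    for l,px,x in (('tip',(217,103) if n=='side' else (427,100),.057),('posttop',(250,30) if n=='side' else (394,42),.080),('slider',(246,97) if n=='side' else (398,90),.08)):
        print(n,l,zfit(c,f(*px),O+e*x))
E
```

```text
(array([304,  99,   4,  45, 104], dtype=int32), ((518.7801513671875, 18.875831604003906), (4.019689559936523, 59.4478874206543), 61.709938049316406))
[(100, np.int64(304), np.int64(314)), (104, np.int64(304), np.int64(314)), (108, np.int64(304), np.int64(314)), (112, np.int64(304), np.int64(314)), (116, np.int64(304), np.int64(314)), (120, np.int64(304), np.int64(314)), (124, np.int64(304), np.int64(314)), (128, np.int64(304), np.int64(315)), (132, np.int64(304), np.int64(314)), (136, np.int64(304), np.int64(315)), (140, np.int64(305), np.int64(315)), (144, np.int64(305), np.int64(314)), (148, np.int64(305), np.int64(315))]
col V [221, 229, 183, 213, 226, 225, 226, 224, 225, 224, 227, 222, 153, 60, 75, 78, 128, 150, 108, 78, 81, 81, 78, 84, 81, 81, 78, 82, 86, 85, 80, 85, 80, 82, 75, 80, 84, 83, 80, 83, 79, 81, 84, 83, 78, 86, 85, 79, 82, 85, 79, 88, 84, 88, 81, 85, 86, 84, 86, 86, 85, 84, 81, 80, 84, 142, 134, 110, 80, 62, 88, 185, 190, 192, 193, 195, 195, 134, 135, 135, 133, 137, 137, 138, 134]
lens blob ((582.7066040039062, -19.901445388793945), 33.61641311645508) ((585.83251953125, -20.775331497192383), (52.46695327758789, 62.63902282714844), 62.82809066772461) [288  44] [328  91]
side tip (np.float64(0.10793653622785908), array([ 0.00728523, -0.00110563]))
side posttop (np.float64(0.14575603944511759), array([ 0.00367953, -0.00063396]))
side slider (np.float64(0.10828415305454554), array([ 0.00142892, -0.00024244]))
scene tip (np.float64(0.10955248889008924), array([7.77442033e-05, 1.59577624e-04]))
scene posttop (np.float64(0.14539938754038287), array([0.00066963, 0.0014834 ]))
scene slider (np.float64(0.10173085633948802), array([0.00133111, 0.00297294]))
```

```bash
python3 - <<'E'
from h import *
w=load('w4.png')
p=onz(w,309.2,93,.02,1);q=onz(w,310.2,149.5,.02,1);d=p-q;L=np.linalg.norm(d);d/=L
print(p,q,L*1e3,np.degrees(np.arctan2(d[1],d[0])))
# perpendicular lens: ring outer extents along col & row via blob rows
print('ring top/bottom',onz(w,308.5,44,.014,1),[onz(w,308.5,v,.014,1)[:2].round(4).tolist() for v in (78,80,82)], 'sides',onz(w,288,63,.010,1),onz(w,328,63,.010,1))
s=sensors.read_state();R0=R.from_quat(s['eef_rot']).as_matrix();print(s['ee_pos'],R0.round(4).tolist())
g=(p+q)/2+d*.005; print('origin',g,'tool',tool(g-s['ee_pos']))
E
```

```text
[ 0.54978707 -0.00335628  0.02      ] [0.48185772 0.03160295 0.02      ] 76.397285435214 -27.232213358112453
ring top/bottom [ 0.61192121 -0.03523956  0.014     ] [[0.5692, -0.0125], [0.5667, -0.0112], [0.5643, -0.0098]] sides [0.60217998 0.00176352 0.01      ] [ 0.57605408 -0.04608127  0.01      ]
[0.44876458 0.04525065 0.29744911] [[0.8879, -0.46, -0.0002], [-0.46, -0.8879, 0.0002], [-0.0003, -0.0001, -1.0]]
origin [0.52026819 0.01183535 0.02      ] tool [ 0.07893138 -0.0031967   0.27742922]
```

```bash
python3 jog.py '[[0.03,-0.003,0.04,0,0.04],[0.06,-0.003,0.08,0,0.04],[0.079,-0.003,0.12,0,0.04],[0.079,-0.003,0.16,0,0.04],[0.079,-0.003,0.20,0,0.04],[0.079,-0.003,0.225,0,0.04],[0.079,-0.003,0.24,0,0.04],[0.079,-0.003,0.24,0,0.04],[0.079,-0.003,0.24,0,0.04]]'
python3 - <<'E'
from h import *
s=sensors.read_state();print(s['ee_pos'],s['width'],'to go',tool(np.array([.5200,.0118,.0245])-s['ee_pos']))
E
```

```text
time: 8.15
ee_pos: [0.5211, 0.0116, 0.0587]
eef_rot: [0.972, -0.237, 0.001, -0.0]
ft_force: [-0.6, 0.4, 0.5]
width: 0.0403
grip_force: 0.0
[0.52114341 0.01160465 0.05870079] 0.04028269283226331 to go [-0.00114505  0.00038182  0.03419916]
```

```bash
python3 jog.py '[[-0.001,0,0.02,0,0.04],[-0.001,0,0.0335,0,0.04],[-0.001,0,0.0335,0,0.02],[-0.001,0,0.0335,0,0.008],[-0.001,0,0.0335,0,0.008],[-0.001,0,0.0335,0,0.008],[-0.001,0,0.0335,0,0.008],[-0.001,0,0.0335,0,0.008],[-0.001,0,0.0335,0,0.008],[-0.001,0,0.0335,0,0.008]]' 50
```

```text
time: 9.15
ee_pos: [0.5202, 0.0114, 0.0248]
eef_rot: [0.971, -0.237, 0.001, -0.0]
ft_force: [-0.6, -0.4, 4.9]
width: 0.0156
grip_force: 50.0
```

```bash
python3 jog.py '[[0,0,-0.01,0,0.008],[0,0,-0.03,0,0.008],[0,0,-0.06,0,0.008],[0,0,-0.1,0,0.008],[0,0,-0.14,0,0.008],[0,0,-0.18,0,0.008],[0,0,-0.21,0,0.008],[0,0,-0.225,0,0.008],[0,0,-0.225,0,0.008]]' && python3 jog.py '[[-0.015,-0.01,0,0,0.008],[-0.045,-0.025,0,-0.1,0.008],[-0.075,-0.042,0,-0.2,0.008],[-0.105,-0.06,0,-0.3,0.008],[-0.135,-0.075,0,-0.4,0.008],[-0.165,-0.09,0,-0.5,0.008],[-0.195,-0.108,0,-0.6,0.008],[-0.215,-0.12,0,-0.66,0.008],[-0.222,-0.1236,0,-0.689,0.008],[-0.222,-0.1236,0,-0.689,0.008],[-0.222,-0.1236,0,-0.689,0.008]]'
python3 - <<'E'
from h import *
s=sensors.read_state();print(s['ee_pos'],R.from_quat(s['eef_rot']).as_euler('xyz',True),s['torque'])
w=snap('wrist','w5.png');a=snap('scene','c5.png');b=snap('side','s5.png')
m=np.zeros((600,800,3),np.uint8)
m[:400,:400]=cv2.resize(b['img'][130:230,250:350],(400,400),interpolation=cv2.INTER_CUBIC)
m[:400,400:]=cv2.resize(a['img'][180:310,225:355],(400,400),interpolation=cv2.INTER_CUBIC)
cv2.imwrite('pics/m5.png',m[...,::-1])
O=np.array([.4532,.2389,0]);
p=np.r_[s['ee_pos']]+R.from_quat(s['eef_rot']).apply([.075,0,.0148]);print('lens nominal',p)
for c in(a,b): print('exp px',proj(c,p))
E
```

```text
time: 10.05
ee_pos: [0.5202, 0.0114, 0.2507]
eef_rot: [0.971, -0.237, 0.001, -0.0]
ft_force: [0.1, 0.4, -1.7]
width: 0.0157
grip_force: 50.0
time: 11.15
ee_pos: [0.38, 0.2222, 0.2486]
eef_rot: [0.995, 0.103, -0.0, 0.0]
ft_force: [-0.8, -1.0, -0.9]
width: 0.0155
grip_force: 50.0
[0.38002933 0.22219061 0.24859094] [1.79995623e+02 4.32116147e-02 1.18553035e+01] [-0.02685526  0.03419969 -0.04761166]
lens nominal [0.45341883 0.23759527 0.23373438]
exp px (np.float64(292.1266336703618), np.float64(195.04541465008657))
exp px (np.float64(272.9326444816103), np.float64(119.41189761343419))
```

```bash
python3 jog.py '[[0,-0.001,0.02,0,0.008],[0,-0.001,0.05,0,0.008],[0,-0.001,0.08,0,0.008],[0,-0.001,0.105,0,0.008],[0,-0.001,0.12,0,0.008],[0,-0.001,0.126,0,0.008],[0,-0.001,0.126,0,0.008],[0,-0.001,0.126,0,0.008]]'
python3 - <<'E'
from h import *
w=snap('wrist','w6.png');a=snap('scene','c6.png');b=snap('side','s6.png')
s=sensors.read_state();p=np.r_[s['ee_pos']]+R.from_quat(s['eef_rot']).apply([.075,0,.0148]);print(s['ee_pos'],R.from_quat(s['eef_rot']).as_euler('xyz',True),'lens nominal',p)
for c in(a,b): print('exp px lens',proj(c,p),'ptr',proj(c,[.5089,.2508,.108]))
m=np.zeros((600,800,3),np.uint8)
m[:300,:480]=cv2.resize(b['img'][150:200,245:325],(480,300),interpolation=cv2.INTER_CUBIC)
m[:300,480:]=cv2.resize(a['img'][205:280,250:330],(320,300),interpolation=cv2.INTER_CUBIC)
m[300:,:800]=cv2.resize(w['img'][60:210,180:580] if 0 else w['img'][40:190,220:420],(800,600),interpolation=cv2.INTER_CUBIC)[:300]
m[300:,:400]=cv2.resize(w['img'][30:180,220:420],(400,300),interpolation=cv2.INTER_CUBIC); m[300:,400:]=0
cv2.imwrite('pics/m6.png',m[...,::-1])
E
```

```text
time: 12.1
ee_pos: [0.3799, 0.2244, 0.1237]
eef_rot: [0.995, 0.104, 0.0, -0.0]
ft_force: [0.5, -0.0, -1.0]
width: 0.0156
grip_force: 50.0
[0.37989542 0.22443262 0.12379928] [ 1.79984690e+02 -8.62175987e-02  1.19991833e+01] lens nominal [0.45327923 0.2400257  0.10911215]
exp px lens (np.float64(294.233389457234), np.float64(251.44651668144564)) ptr (np.float64(270.3401575582385), np.float64(233.10320535717335))
exp px lens (np.float64(275.09889853246773), np.float64(178.58844659050214)) ptr (np.float64(300.77290775430976), np.float64(175.76370888385281))
```

View pics/m6.png

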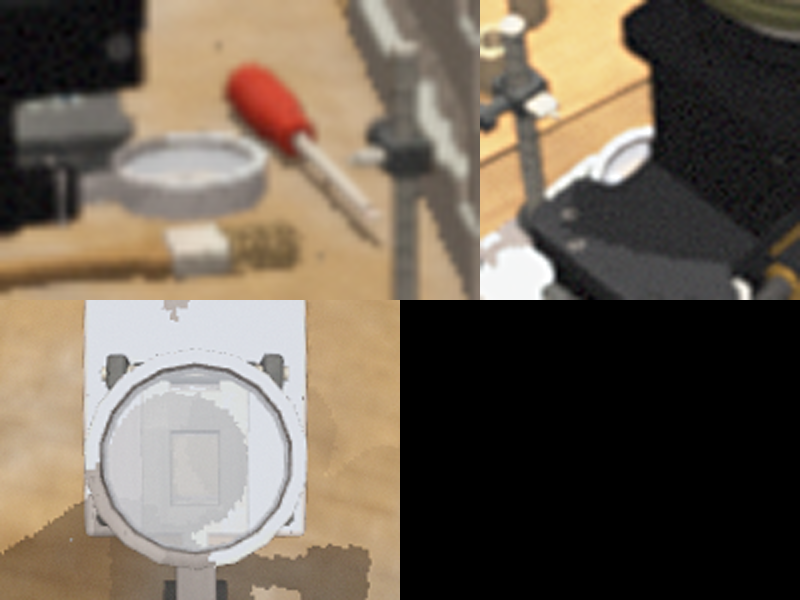

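The side view shows a level ring at about (276.8,179.3) and the pointer tip at (303.7,176.3). The wrist view shows the lens centred over the plate, and everything is clear of the fixture. I'll refine the pointer height at sub-pixel level, using the lens and post top as references.

```bash
python3 - <<'E'
from h import *
L=[load(f)['img'].astype(float) for f in('s4.png','s5.png','s6.png')]
g=np.mean(L,0).mean(2); print('side ptr patch rows168-183, cols 299-309'); 
for v in range(169,184): print(v,g[v,299:312].astype(int))
print('post top rows 148-165'); 
for v in range(148,166,1): print(v,g[v,307:318].astype(int))
s6=L[2].mean(2); print('ring cols 270..284 rows 168-190')
for v in range(168,190): print(v,s6[v,268:286:2].astype(int))
E
```

```text
side ptr patch rows168-183, cols 299-309
169 [169 166 167 170 174 174 173 167 147 127 104  89  94]
170 [170 168 168 169 173 174 169 143 110  94  84  83  95]
171 [165 165 166 166 169 169 160 107  78  85  90  89 100]
172 [163 163 162 162 164 163 144  80  66  87  98  94 100]
173 [168 165 163 161 160 162 148  84  64  74  92  99 100]
174 [173 170 168 164 164 166 165 141 124  97  74  82  81]
175 [179 173 171 168 168 172 187 185 179 162  87  61  59]
176 [194 177 170 165 164 153 165 165 159 140  82  54  53]
177 [198 194 176 165 154 140 140 141 133  95  60  49  53]
178 [177 200 193 173 160 153 151 153 149 120  76  54  51]
179 [144 179 201 193 172 163 161 161 160 154 136  87  65]
180 [114 146 181 201 192 173 167 165 165 165 158 119  90]
181 [106 135 152 184 202 192 173 169 168 168 161 128 100]
182 [109 123 147 157 184 199 186 172 169 169 162 126  97]
183 [141 110 128 145 157 183 195 181 169 167 160 127  99]
post top rows 148-165
148 [179 139 129 125 121  96  89  90  91  89  89]
149 [186 153 126 121 114 101  91  90  90  89  90]
150 [191 175 133 120 111 106  93  91  90  88  91]
151 [193 186 154 
[... 988 characters left out ...]
143 166 166 162 167 165 176]
174 [129 125 134 155 164 159 151 136 149]
175 [132 153 176 182 187 186 179 172 151]
176 [171 182 190 192 195 193 191 189 179]
177 [187 190 193 193 195 194 192 192 191]
178 [191 192 196 197 196 200 197 195 202]
179 [196 200 205 202 195 206 206 205 183]
180 [164 172 190 201 196 197 175 169 146]
181 [130 138 158 168 167 160 140 130 129]
182 [121 132 140 139 139 131 134 126 126]
183 [123 132 135 136 135 128 134 129 121]
184 [127 131 134 135 133 130 131 129 121]
185 [136 134 132 134 133 131 132 134 136]
186 [151 141 140 138 143 145 145 149 150]
187 [156 148 150 159 169 177 182 143 143]
188 [157 149 165 196 202 207 204 134 126]
189 [152 144 161 205 211 214 213 167 117]
```

```bash
python3 - <<'E'
from h import *
def fp(c,p):
    T=c['pose'];q=T[:3,:3].T@(np.array(p)-T[:3,3]);t=np.arctan2(np.hypot(*q[:2]),q[2]);k=t/np.hypot(*q[:2]);return c['cx']+c['fx']*q[0]*k,c['cy']+c['fy']*q[1]*k
for f in('w2','w3','w4','w5','w6'):
    c=load(f+'.png');print(f,[np.round(fp(c,[.5089,.2508,z]),1).tolist() for z in(.100,.108,.116)])
for f in('w3','w5','w6'):
    c=load(f+'.png');u,v=np.round(fp(c,[.5089,.2508,.108])).astype(int);v0=max(v-10,0);g=c['img'].mean(2)
    print(f,u,v)
    for q in range(v0,v0+20): print(q,g[q,u-8:u+9].astype(int))
E
```

```text
w2 [[192.8, 95.0], [190.5, 94.6], [188.1, 94.1]]
w3 [[310.2, 134.3], [309.9, 134.7], [309.6, 135.2]]
w4 [[148.8, 222.7], [145.8, 224.7], [142.8, 226.7]]
w5 [[315.3, 54.6], [315.3, 52.8], [315.2, 50.8]]
w6 [[318.4, 7.6], [318.4, 2.3], [318.5, -3.6]]
w3 310 135
125 [213 217 216 215 216 215 216 214 218 217 216 216 216 211 181 212 217]
126 [169 173 171 190 184 181 197 206 155 187 193 190 191 192 207 217 215]
127 [154 181 182 198 175 165 190 203 133 195 200 199 201 203 216 215 216]
128 [182 223 219 220 191 182 198 205 164 216 219 218 217 215 216 216 216]
129 [179 214 211 219 189 180 197 206 164 215 216 215 216 217 217 215 216]
130 [150 147 149 216 185 176 198 206 166 214 215 216 216 214 217 214 215]
131 [153 153 153 219 193 184 203 209 165 212 216 215 216 215 215 217 215]
132 [150 153 154 168 177 180 178 181 163 214 216 217 216 215 217 215 216]
133 [152 149 151 143 199 194 179 186 205 217 217 215 214 216 215 215 216]
134 [151 152 153 151 183 200 204 205 217 216 216 216 217 215 215 216 214]
135 [152 151 152 150 149 198 222 218 218 214 215 216 216 216 215 216 216]
136 [150 149 151 151 148 1
[... 2868 characters left out ...]
81  85  85  81  82  82  85  94 110 123 116]
11 [ 91  86  87  85  88  87  83  87  83  86  81  84  86 101 115 123 119]
12 [ 92  86  85  91  88  93  83  87  82  84  81  87  85 103 116 121 119]
13 [ 90  87  87  89  87  84  83  87  85  84  82  89  88 101 117 124 121]
14 [ 90  91  84  87  88  88  88  89  82  84  83  84  92 104 115 123 121]
15 [ 86  91  83  89  86  87  86  86  85  86  83  86  91 103 124 123 125]
16 [ 89  88  86  85  87  91  89  85  87  82  86  87  93 108 126 122 123]
17 [ 91  90  85  88  86  90  89  87  81  80  87  89  99 112 122 123 123]
18 [ 93  90  88  85  88  86  85  83  88  79  88  93 112 131 127 129 128]
19 [ 93  90  94  95  86  86  87  83  81  84  93 111 125 130 131 132 131]
```

```bash
python3 jog.py '[[0,0.001,0.0013,0,0.008],[0,0.001,0.0013,0,0.008],[0,0.001,0.0013,0,0.008],[0,0.001,0.0013,0,0.008],[0,0.001,0.0013,0,0.008],[0,0.001,0.0013,0,0.008]]'
python3 - <<'E'
from h import *
a=load('c4.png');b=load('s4.png');w=load('w6.png')
print('window scene',onz(a,296.1,280.6,.026),'side',onz(b,250+124/4-.4,150+257/4-.4,.026))
g=w['img'].astype(float).mean(2)
# ring centre in wrist: outer silhouette crop (195,459)->px
print('ring wrist',onz(w,220+195/2,30+(459-300)/2,.1161,1))
s=sensors.read_state();p=s['ee_pos']+R.from_quat(s['eef_rot']).apply([.075,0,.0148]);print(s['ee_pos'],'lens',p,s['joint_vel'].__abs__().max() if hasattr(s['joint_vel'],'max') else s['joint_vel'])
E
```

```text
time: 12.85
ee_pos: [0.3795, 0.2234, 0.1217]
eef_rot: [0.995, 0.105, 0.0, 0.0]
ft_force: [0.4, 0.1, -0.8]
width: 0.0157
grip_force: 50.0
window scene [0.4552482  0.23883408 0.026     ] side [0.46244198 0.24342518 0.026     ]
ring wrist [0.45245673 0.23932469 0.1161    ]
[0.37952701 0.22336079 0.12173332] lens [0.45288211 0.23898385 0.10693502] 0.0018721004726593045
```

```bash
python3 - <<'E'
from h import *
Z=[];S=[]
for i in range(8):
    c=viewer.camera('side');S.append(c['img'].astype(float)); Z.append(sensors.read_state()['ee_pos'])
print(np.mean(Z,0),np.std(Z,0)); g=np.mean(S,0).mean(2)
for v in list(range(169,190)): print(v,g[v,272:282:2].astype(int),g[v,302:309].astype(int))
E
```

```text
[0.37951959 0.22333774 0.12171484] [9.89459431e-06 7.58830448e-06 8.49380190e-06]
169 [170 168 166 167 166] [170 173 175 174 167 147 127]
170 [170 169 168 170 172] [170 173 175 169 142 110  94]
171 [170 167 167 170 173] [167 170 171 160 107  78  84]
172 [171 169 170 174 175] [163 164 163 143  80  67  88]
173 [186 191 191 195 194] [161 162 162 148  84  64  73]
174 [156 162 167 170 167] [165 163 166 165 142 124  97]
175 [133 145 156 156 145] [169 168 173 187 185 179 162]
176 [167 179 182 182 178] [164 164 153 165 165 160 140]
177 [187 191 192 192 190] [165 154 140 140 142 133  96]
178 [192 193 193 193 192] [173 160 154 151 153 149 120]
179 [193 196 197 196 195] [193 171 163 160 161 161 154]
180 [202 203 204 200 202] [201 192 173 167 165 165 166]
181 [204 212 210 202 186] [185 201 193 173 168 168 169]
182 [170 174 175 169 149] [156 185 200 187 172 169 169]
183 [139 133 140 140 129] [145 156 183 196 180 169 167]
184 [133 128 136 135 131] [127 146 156 175 166 169 167]
185 [131 132 135 134 131] [117 130 147 157 182 188 177]
186 [131 134 135 136 133] [141 115 130 152 169 169 167]
187 [138 145 146 157 161] [152 115 106 131 157 161 166]
188 [163 193 196 201 199] [160 144 111 107 133 156 167]
189 [160 205 211 214 213] [164 160 143 114 112 136 164]
```

```bash
python3 jog.py '[[0.0005,0,-0.0009,0,0.008],[0.0005,0,-0.0009,0,0.008],[0.0005,0,-0.0009,0,0.008],[0.0005,0,-0.0009,0,0.008],[0.0005,0,-0.0009,0,0.008],[0.0005,0,-0.0009,0,0.008],[0.0005,0,-0.0009,0,0.008],[0.0005,0,-0.0009,0,0.008]]'
python3 - <<'E'
from h import *
s=sensors.read_state();p=s['ee_pos']+R.from_quat(s['eef_rot']).apply([.075,0,.0148]);print('lens',p)
print(close_job())
E
```

```text
time: 14.05
ee_pos: [0.38, 0.2235, 0.1226]
eef_rot: [0.995, 0.105, 0.0, 0.0]
ft_force: [0.3, 0.8, -1.8]
width: 0.0157
grip_force: 50.0
lens [0.45337654 0.23907548 0.1078338 ]
the job is handed in; nothing more can be done
None
```

I handed the job in at 14 s with the clamp down and the loupe held level over the plate: the lens is centred to within about 2 mm and 108 mm above the bench, matching my estimate of the pointer tip's height (108 mm, good to 1–2 mm); no verdict was returned.

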